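# Sweep bottle caps through the gate into the drop slot

### The job

Push the three loose bottle caps across the steel deck with your fingertips and through the gate, one at a time, so that each drops into the slot behind it before the next follows. Do not pick the caps up, and leave the vial and the jar on the deck, and everything else on the bench, standing where they are.

Things in the scene. Friction and masses are not known exactly. Their poses are not given: they have to be found in the camera images.
- station: Fixed white cap-sorting station, its level steel deck 95 mm above the bench. Origin: on the bench, below the deck; x points across the deck from the robot's side to the gate, y to the left, z up. The deck reaches from x = -85 to 75 mm and y = -140 to 140 mm. Left and right rims and the gate wall (far side, inner face at x = 75 mm, 5 mm thick) stand 22 mm above the deck; the near side has only a lip 5 mm wide and 5 mm high.
- gate (a point): Middle of the gate, at deck height, on the inner face of the gate wall: a plain opening 44 mm wide in that wall, open at the top. The deck ends right here in a sharp edge, so a cap whose middle passes this line tips into the slot. Axes as the station's.
- slot (a point): Middle of the mouth of the drop slot, at deck height, 32 mm beyond the gate. The slot is an open-topped shaft, 64 mm by 64 mm inside, its floor 89 mm below the deck; its outer walls stand 22 mm above the deck. Axes as the station's.
- cap_a: blue screw cap lying flat, closed side up: ribbed disc 30 mm in diameter, 16 mm high, 10 to 17 g, in the left part of the deck as seen from the robot. Origin: centre of its underside.
- cap_b: blue screw cap lying flat, closed side up: ribbed disc 30 mm in diameter, 16 mm high, 10 to 17 g, in the middle part of the deck as seen from the robot. Origin: centre of its underside.
- cap_c: blue screw cap lying flat, closed side up: ribbed disc 30 mm in diameter, 16 mm high, 10 to 17 g, in the right part of the deck as seen from the robot. Origin: centre of its underside.
- vial: Amber glass vial with a white cap, 24 mm in diameter, 48 mm high, standing loose on the deck in one of the two corners beside the gate. Origin: centre of its underside.
- jar: Squat white jar with a blue lid, 44 mm in diameter, 58 mm high, standing loose in the other corner beside the gate. Origin: centre of its underside.
- reagent: Reagent bottle, 70 mm in diameter, 150 mm high, standing loose on the bench to the right of the station. Origin: centre of its underside.
- beaker: Glass beaker, 70 mm in diameter, 90 mm high, loose on the bench to the right. Origin: centre of its underside.
- tube_rack: Grey rack of capped tubes, 70 x 160 mm, 78 mm high, loose on the bench to the left. Origin: centre of its underside.
- marker: White marker pen with a flat clip, 130 mm long, 13 mm thick, lying loose on the bench to the left. Origin: centre of its underside.
There are look-alikes about, which are no part of the job. Of the things like the jar, leave any that is red; of the rest the smaller one is meant.

How it is judged:
By the outcome, as a careful person would: the job done as asked, in the order asked, and still so for the second after the job is handed in, with the robot touching nothing.
It also fails if it takes over 53 s, if anything falls off the work surface, if the arm or the gripper's body presses on something with over 40 N, if the wrist force passes 120 N, or if a joint passes its speed limit or range.

### The arm

A 6-joint arm with a two-finger parallel gripper is mounted at the origin on the work surface. World frame = base frame: x ahead of the robot, y to its left, z up, the work surface at z = 0. Lengths are in mm, angles in rad, forces in N, time in s.
With the tool pointing down it reaches from about 350 to 775 mm from the base axis. Payload 7.3 kg.
Tool frame: the origin (TCP) lies at the very end of the fingers, on their centre line; the grasp point (between the pads) lies 19 mm behind it (bot.tcp_to_grasp is the distance from the TCP to the grasp point, in mm); z points along the fingers, y is the direction in which the jaws open and shut (so a half turn about z gives the same grasp; the last joint's range is limited). The gripper opens to 92 mm and grips with 3 to 60 N. Pads are 19 mm wide; open, the fingers measure 130 mm over their backs; the gripper's body (75 mm by 190 mm) begins 47 mm behind the grasp point.
Start: joints at [1.203, 0.342, 1.524, -0, 1.275, -0.146], TCP at [115.476, 512.162, 226.741] pointing down, gripper open.
Joint ranges: [-2.53, 2.53], [-0.77, 2.02], [0.04, 2.7], [-1, 4.14], [0.28, 2.66], [-3.11, 3.11]. Speed limits (rad/s): [2.57, 2.57, 3.14, 3.14, 3.14, 3.14].

### API

Orientations are given as [roll, pitch, yaw] about the fixed x, y, z axes, in that order (R = Rz(yaw) Ry(pitch) Rx(roll)).
In Python, from plant import bot gives the robot as it stands. The module is installed in compiled form; this text tells all that it offers.
- The arm moves only by the tool carry_out, never from a script. Its argument "motion" is a list of rows, each a list of 5 numbers: the closure, from 0 (fully open) to 1 (shut), then the shift along the tool's x, y, z in mm, then the turn about the tool's z in degrees. In form: [[claw, dx, dy, dz, spin], ...]. A call has 1 to 10 rows; each row is the pose to reach, as a shift and turn from the pose measured when the call began, along the tool's axes at that moment; what a row does not reach only later rows make up. A row lasts 1/8 s, in which the tool goes at most 62.5 mm and 10.7 degrees, less where a joint would pass 70% of its speed; a pose out of reach is approached as far as the arm can. A call with a gripper value outside its range is refused whole. The fingers move at their own pace and stop on an object; the grip force is fixed at half the most. Time passes only in rows, so rows that repeat a pose let the fingers close. It gives the time, the measured TCP pose, the force and the opening at its end, in the units of the state.
- bot.get_obs(): the state, without advancing time (a new reading comes with each control period).
- bot.capture(name): name is "scene" or "top" or "wrist"; returns a dict with "color" (420x560x3 uint8, red, green, blue), "depth" (420x560 float32, mm along the optical axis (not along the pixel's ray), 0 where there is no reading), "K" (3x3 intrinsics, pixels), "camera_from_world" (4x4, takes a point from world to camera coordinates). Camera axes: x right, y down, z forward; pixel columns grow to the right and rows downward; lengths in mm; the calibration is good to about 2 mm. The wrist camera is an equidistant fisheye: a pixel r from the principal point sees the ray r / f radians off the axis. A picture is of the moment at which its call begins.
- bot.close_job(): hands the job in, once; it reports no verdict.
The state is a dict: "time": time; "joint_positions": joint angles; "dq": joint speeds; "tau": joint torques, N m; "tool_pos": TCP position; "tcp_rot": TCP orientation; "contact_force": force on the tool from outside, world axes, zero at the start; "moment": the same for the moment, N m; "grip_width": finger opening in mm.
Only numpy, scipy, OpenCV 4.12 (cv2) and the standard library are available. Lean on these libraries where they do the work, as an engineer would, in place of code of your own. Each camera call takes 0.05 s, during which the arm holds its last target.

## Working session

There is one attempt and no reset: what is moved stays moved. The work goes in short steps, Python scripts to look and compute and a tool call to move; the robot and the scene stay as the last step left them, time stands still between calls to the robot, and variables do not carry over. Pictures are saved under pics/ and viewed, and the job is handed in when it is done.

Besides the shell and the picture viewer there is one more tool, called after "Emit:" by a JSON object that holds its "fn" and its "kwargs", one argument or row to a line. carry_out: Moves the arm, as the interface text tells. Its arguments: {"type":"object","properties":{"motion":{"type":"array","items":{"type":"array","items":{"type":"number"}}}},"required":["motion"]}

```bash
mkdir -p pics; cat > h.py <<'E'
import numpy as np,cv2
from plant import bot
def snap(n,f):
    c=bot.capture(n); cv2.imwrite('pics/'+f,c['color'][:,:,::-1]); np.savez('pics/'+f[:-4]+'.npz',**c); return c
def world(c,u,v,d=None):
    d=c['depth'][int(v),int(u)] if d is None else d
    K=c['K']; p=np.array([(u-K[0,2])/K[0,0]*d,(v-K[1,2])/K[1,1]*d,d,1]); return (np.linalg.inv(c['camera_from_world'])@p)[:3]
def cloud(c):
    d=c['depth'];K=c['K'];v,u=np.mgrid[:d.shape[0],:d.shape[1]]
    P=np.stack([(u-K[0,2])/K[0,0]*d,(v-K[1,2])/K[1,1]*d,d,np.ones_like(d)],-1)
    return (P@np.linalg.inv(c['camera_from_world']).T)[...,:3]
E
python3 - <<'E'
from h import *
print(bot.get_obs())
for n in('scene','top'):
    c=snap(n,n+'0.png');print(c['K'],c['camera_from_world'])
E
```

```text
{'time': 0.0, 'joint_positions': array([ 1.20298778e+00,  3.42718144e-01,  1.52499600e+00, -2.45215769e-08,
        1.27538197e+00, -1.46025114e-01]), 'dq': array([ 1.44637198e-03,  5.24834510e-05, -1.52162825e-04,  9.46589449e-04,
       -9.45524262e-04, -9.60740720e-04]), 'tau': array([ 2.60727698e-03, -4.31229007e+01, -2.44221765e+01,  7.21044489e-02,
        5.57627971e-02, -1.23198015e-04]), 'tool_pos': array([115.33261605, 511.77283603, 226.05466515]), 'tcp_rot': array([-3.14010518e+00, -2.18741397e-04,  2.91980906e+00]), 'contact_force': array([-0.42784469, -0.15428444,  0.01858071]), 'moment': array([-0.00242015, -0.06867656, -0.07645949]), 'grip_width': 91.87800330492037}
[[483.69358397   0.         290.84125449]
 [  0.         483.69358397 208.56951353]
 [  0.           0.           1.        ]] [[ 3.33523951e-01  9.42691376e-01  9.73366315e-03 -1.94083082e+02]
 [ 6.30680780e-01 -2.15436698e-01 -7.45539256e-01 -2.86908298e+02]
 [-7.00716439e-01  2.54794033e-01 -6.66390631e-01  1.72139835e+03]
 [ 0.00000000e+00  0.00000000e+00  0.00000000e+00  1.00000000e+00]]
[[410.83961248   0.         280.4118793 ]
 [  0.         410.83961248 210.16345396]
 [  0.           0.           1.        ]] [[-1.73466603e-02 -9.99820398e-01 -7.63319493e-03  2.32881459e+01]
 [-9.92910593e-01  1.81236381e-02 -1.17473776e-01  5.55770777e+02]
 [ 1.17591019e-01  5.54130242e-03 -9.93046649e-01  1.08513416e+03]
 [ 0.00000000e+00  0.00000000e+00  0.00000000e+00  1.00000000e+00]]
```

View pics/scene0.png

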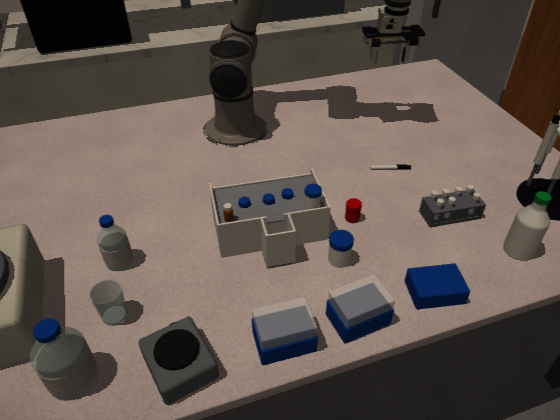

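View pics/top0.png

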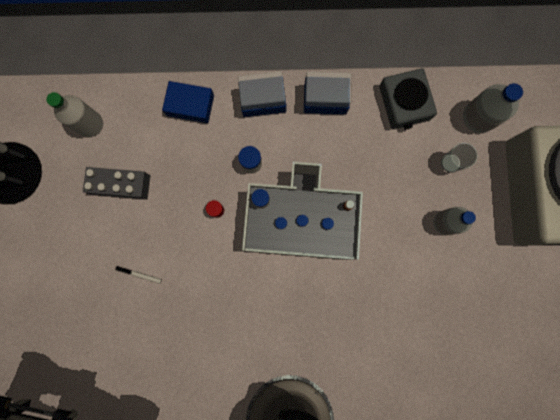

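Top view: the caps are at (281,223), (302,221) and (327,224). The vial is in the right corner (349,205), and the jar in the left corner (260,199). Things that could be taken for the jar are the larger blue-lid jar off the deck (250,159) and the red one (214,209). For the caps, the blue lids of the jar and bottles are the only look-alikes. Next I measure and take a close crop.

```bash
python3 - <<'E'
from h import *
c=dict(np.load('pics/top0.npz')); P=cloud(c); im=c['color']
# rims
Z=P[...,2]
cr=im[140:275,225:380]; cv2.imwrite('pics/crop0.png',cv2.resize(cr,None,fx=5,fy=4,interpolation=cv2.INTER_CUBIC)[:,:,::-1])
s=np.zeros(Z.shape,bool); s[150:262,240:368]=1
rim=s&(Z>108)&(Z<122)
hsv=cv2.cvtColor(im,cv2.COLOR_RGB2HSV)
blue=(hsv[...,0]>100)&(hsv[...,0]<130)&(hsv[...,1]>150)&s
rim&=~blue
n,l,st,ce=cv2.connectedComponentsWithStats(blue.astype(np.uint8))
for i in range(1,n):
    if st[i,4]>15:
        m=l==i; print(ce[i],st[i],P[m].mean(0),np.median(Z[m]), (P[m].min(0)+P[m].max(0))/2)
deck=s&(abs(Z-95)<5); print(deck.sum(),np.median(Z[deck]))
# pixels rows for rim: fit main rectangle
Q=P[rim|deck][:,:2]; r=cv2.minAreaRect(P[rim][:,:2].astype(np.float32)); print(r)
lin=P[(Z>108)&(Z<122)&s&~blue]
cv2.imwrite('pics/rim.png',cv2.resize((rim*255).astype(np.uint8)[140:275,225:380],None,fx=5,fy=4,interpolation=0))
for n_,uv in dict(NL=(244,257),NR=(358,258),FL=(248,187),FR=(361,191)).items(): print(n_,world(c,*uv,))
E
```

```text
[249.37962963 158.11728395] [240 150  20  19 324] [688.03480543  91.94747192  90.59495641] 80.83198672507433 [568.89219159  62.50838024 608.49373022]
[259.75113122 197.48868778] [251 190  18  16 221] [573.19949784  62.31813851 157.35449053] 153.17965933545656 [508.65115626  47.79039353 618.67309412]
[301.82795699 220.21505376] [297 215  11  11  93] [519.3235642  -40.18567695 122.52684985] 111.2739119070286 [479.29578767 -23.26263752 624.71867754]
[280.34042553 222.57446809] [275 218  12  11  94] [515.35858375  13.68594735 110.9202736 ] 111.36918808516123 [514.42726771  13.38268473 105.54347203]
[327.0212766  223.18085106] [322 218  11  11  94] [ 511.69632745 -103.80798764  111.08812033] 111.02437264308446 [ 512.15723655 -103.78267674  111.59151365]
6207 95.26607250216216
((550.6381225585938, -45.35740661621094), (290.5583801269531, 233.84994506835938), 84.52314758300781)
NL [431.3397323  115.94250685   6.3745419 ]
NR [ 423.31446492 -177.13287313  117.28112064]
FL [606.9264102   94.10082044 115.79740253]
FR [ 610.34848943 -214.29621623   -1.3828685 ]
```

View pics/crop0.png

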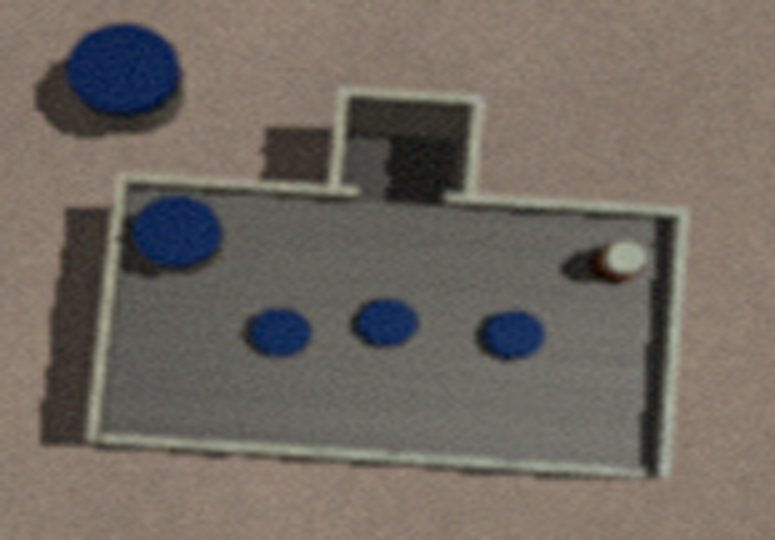

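View pics/rim.png

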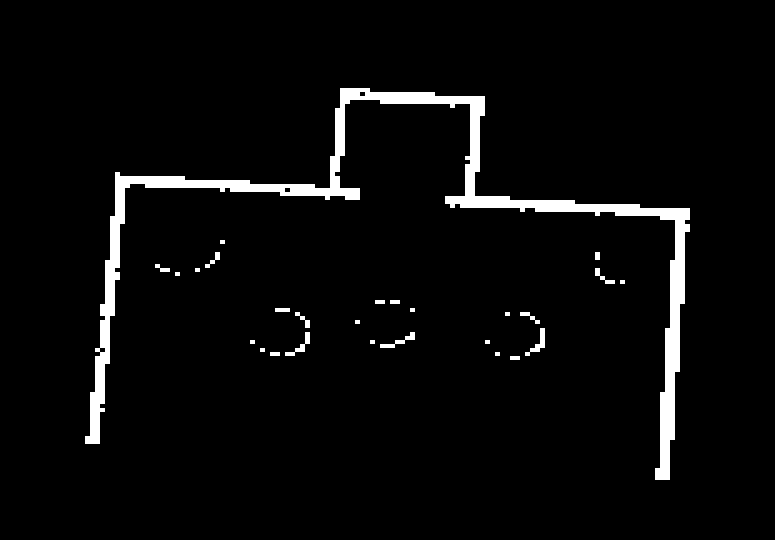

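```bash
cat >> h.py <<'E'
from scipy.optimize import least_squares
def station(P):
    Z=P[...,2]; s=np.zeros(Z.shape,bool); s[150:262,240:368]=1
    m=s&(Z>113)&(Z<121); q=P[m][:,:2]
    # template segments, centre lines
    w=2.5
    S=np.array([[[77.5,22],[77.5,142.5]],[[77.5,-22],[77.5,-142.5]],[[-85,142.5],[77.5,142.5]],[[-85,-142.5],[77.5,-142.5]],
      [[80,34.5],[141.5,34.5]],[[80,-34.5],[141.5,-34.5]],[[141.5,-34.5],[141.5,34.5]]])
    def d(p):
        c,s_=np.cos(p[2]),np.sin(p[2]); l=(q-p[:2])@np.array([[c,-s_],[s_,c]])
        D=[]
        for a,b in S:
            t=np.clip((l-a)@(b-a)/((b-a)@(b-a)),0,1); D.append(np.linalg.norm(l-a-t[:,None]*(b-a),axis=1))
        return np.min(D,0)
    r=least_squares(d,[515,-45,-0.1],loss='soft_l1',f_scale=2); return r.x,np.median(d(r.x))
def bluecaps(c,P,zc=111):
    im=c['color'];hsv=cv2.cvtColor(im,cv2.COLOR_RGB2HSV)
    s=np.zeros(im.shape[:2],bool); s[150:262,240:368]=1
    b=(hsv[...,0]>100)&(hsv[...,0]<130)&(hsv[...,1]>120)&s
    n,l,st,ce=cv2.connectedComponentsWithStats(b.astype(np.uint8)); out=[]
    T=np.linalg.inv(c['camera_from_world'])
    for i in range(1,n):
        if st[i,4]>20:
            a=world(c,*ce[i],d=500);b_=world(c,*ce[i],d=1000);z=zc
            out.append((st[i,4],a+(b_-a)*(z-a[2])/(b_[2]-a[2])))
    return out
def loc(p,x):
    c,s=np.cos(p[2]),np.sin(p[2]); v=np.asarray(x)[:2]-p[:2]; return np.array([c*v[0]+s*v[1],-s*v[0]+c*v[1]])
def wor(p,l):
    c,s=np.cos(p[2]),np.sin(p[2]); return p[:2]+np.array([c*l[0]-s*l[1],s*l[0]+c*l[1]])
E
python3 - <<'E'
from h import *
c=dict(np.load('pics/top0.npz')); P=cloud(c)
p,e=station(P); print(p,np.degrees(p[2]),e)
for a,x in bluecaps(c,P): print(a,x,loc(p,x))
print('gate',wor(p,[75,0]))
for uv in [(349,205)]: w=world(c,*uv);print(w,loc(p,w))
w=world(c,260,198);print('jar',w,loc(p,w))
# scene cross-check of caps
s=dict(np.load('pics/scene0.npz'));
for uv in [(245,202),(269,199),(288,194)]: w=world(s,*uv);print(w,loc(p,w))
E
```

```text
[ 5.22464304e+02 -4.23567450e+01 -9.73181283e-02] -5.575918019163931 1.5126982213689075
332 [682.78262193  90.26108663 111.        ] [146.67398672 147.56759062]
236 [580.17315539  64.87817096 111.        ] [ 47.01635513 112.33477213]
101 [520.43802392 -40.37695124 111.        ] [-2.20905872  1.77354334]
104 [514.80229069  13.38799996 111.        ] [-13.0421748   54.73650269]
102 [ 511.85490928 -104.04006012  111.        ] [ -4.56576118 -62.42230733]
gate [597.10942903 -49.64408908]
[ 552.82520868 -155.69870617  142.25862096] [  41.2300712  -109.85565932]
jar [572.9623335   62.05511838 150.65151323] [ 40.11395323 108.82444078]
[ 518.35588483 -105.29308151  107.04505885] [  2.02620319 -63.03773522]
[531.75887167 -43.92350879 111.22347667] [ 9.40282228 -0.65624756]
[529.1400819    9.55170689 111.68617739] [ 1.60052651 52.31148727]
```

```bash
cat >> h.py <<'E'
from scipy.spatial.transform import Rotation as Rn
ST=np.array([522.46,-42.36,-0.0973])
def go(*T,yaw=None,st=ST):
    o=bot.get_obs(); R=Rn.from_euler('xyz',o['tcp_rot']); 
    yaw=st[2]+np.pi if yaw is None else yaw
    Rt=Rn.from_euler('xyz',[np.pi,0,yaw]); print('spin',np.degrees((R.inv()*Rt).as_rotvec()).round(2),'t',o['time'],'st',loc(st,o['tool_pos']).round(1),o['tool_pos'].round(1),'F',o['contact_force'].round(2),'w',round(o['grip_width'],1))
    for x,y,z in T:
        w=np.r_[wor(st,(x,y)),z]; print((x,y,z),'->',R.inv().apply(w-o['tool_pos']).round(1), w.round(0))
E
python3 - <<'E'
from h import *
go((-80,330,220),(-50,1,200))
E
```

```text
spin [-0.07 -0.02 -7.13] t 0.1 st [-459.  512.] [115.3 511.8 226.1] F [-0.19 -1.11 -0.7 ] w 91.7
(-80, 330, 220) -> [-398.7 -133.5    6.2] [475. 294. 220.]
(-50, 1, 200) -> [-469.3 -456.2   26.6] [473. -37. 200.]
```

Emit:
{"fn": "carry_out", "kwargs": {
  "motion": [
    [0.4,-80,-27,1,-1],
    [0.4,-160,-55,2,-3],
    [0.4,-240,-80,4,-4],
    [0.4,-320,-110,5,-6],
    [0.4,-398,-134,6,-7],
    [0.4,-415,-200,6,-7],
    [0.78,-430,-260,10,-7],
    [0.78,-445,-330,15,-7],
    [0.78,-460,-400,20,-7],
    [0.78,-469,-456,20,-7]
  ]
}}

```text
time: 1.35
tool_pos: [467.7, 54.5, 209.6]
tcp_rot: [-3.14, -0.001, 3.042]
contact_force: [1.4, -0.0, 0.1]
grip_width: 21.9
```

```bash
python3 - <<'E'
from h import *
go((-50,1,200))
E
```

```text
spin [-0.08 -0.05 -0.13] t 1.35 st [-63.9  91.1] [467.7  54.5 209.6] F [ 1.36 -0.01  0.13] w 21.9
(-50, 1, 200) -> [-14.1 -90.    9.7] [473. -37. 200.]
```

Emit:
{"fn": "carry_out", "kwargs": {
  "motion": [
    [0.78,-10,-55,10,0],
    [0.78,-14,-90,20,0],
    [0.78,-14,-90,30,0],
    [0.78,-14,-90,40,0],
    [0.78,-14,-90,40,0]
  ]
}}

```text
time: 1.98
tool_pos: [472.1, -35.3, 168.9]
tcp_rot: [-3.141, -0.003, 3.044]
contact_force: [0.3, 0.1, -0.0]
grip_width: 20.4
```

```bash
python3 - <<'E'
from h import *
go((-45,1,103),(72,1,103))
c=snap('wrist','w1.png');t=snap('top','t1.png');snap('scene','s1.png')
cr=t['color'][140:275,225:380]; cv2.imwrite('pics/crop1.png',cv2.resize(cr,None,fx=5,fy=4,interpolation=cv2.INTER_CUBIC)[:,:,::-1])
E
```

```text
spin [-0.05 -0.16 -0.04] t 1.975 st [-50.8   2.1] [472.1 -35.3 168.9] F [ 0.28  0.07 -0.03] w 20.4
(-45, 1, 103) -> [-6.  -1.  65.9] [478. -37. 103.]
(72, 1, 103) -> [-123.    -0.9   65.6] [594. -48. 103.]
```

View pics/w1.png

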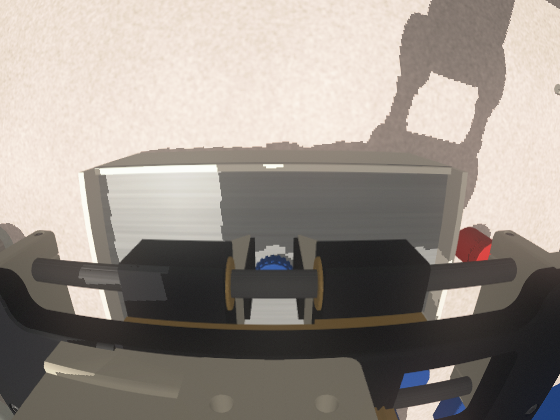

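View pics/s1.png

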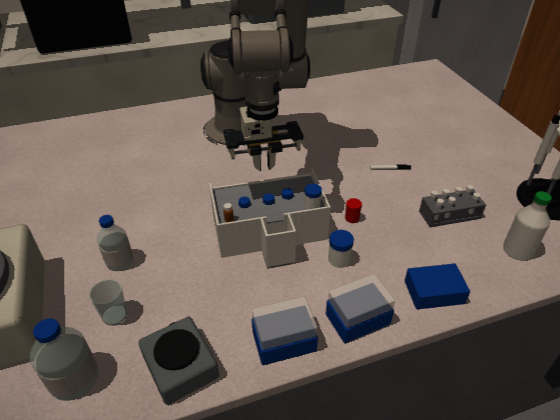

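Wrist view: cap b is at (275,263), centred between the two fingertips. The scene view shows the gripper clear above the near lip. Next: descend and push.

Emit:
{"fn": "carry_out", "kwargs": {
  "motion": [
    [0.78,-4,-1,20,0],
    [0.78,-4,-1,45,0],
    [0.78,-4,-1,62,0],
    [0.78,-4,-1,67,0],
    [0.78,-4,-1,67,0],
    [0.78,-12,-1,67,0],
    [0.78,-20,-1,67,0],
    [0.78,-28,-1,67,0],
    [0.78,-36,-1,67,0],
    [0.78,-40,-1,67,0]
  ]
}}

```text
time: 3.38
tool_pos: [513.2, -40.8, 103.0]
tcp_rot: [-3.14, -0.0, 3.044]
contact_force: [-1.3, 0.5, 0.5]
grip_width: 20.6
```

```bash
python3 - <<'E'
from h import *
go((62,1,102))
snap('wrist','w2.png');s=snap('scene','s2.png')
cv2.imwrite('pics/s2c.png',cv2.resize(s['color'][140:280,180:360],None,fx=4,fy=4)[:,:,::-1])
E
```

```text
spin [-0.08 -0.01 -0.04] t 3.375 st [-9.4  0.6] [513.2 -40.8 103. ] F [-1.26  0.54  0.49] w 20.6
(62, 1, 102) -> [-71.4   0.4   1. ] [584. -47. 102.]
```

View pics/s2c.png

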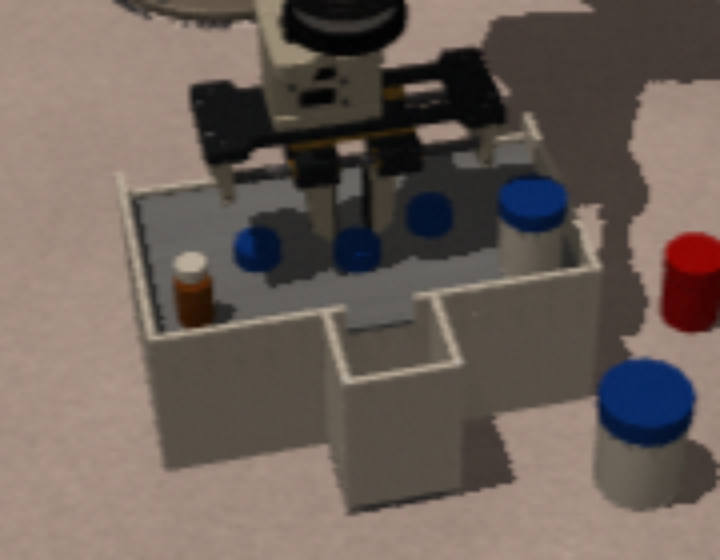

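View pics/w2.png

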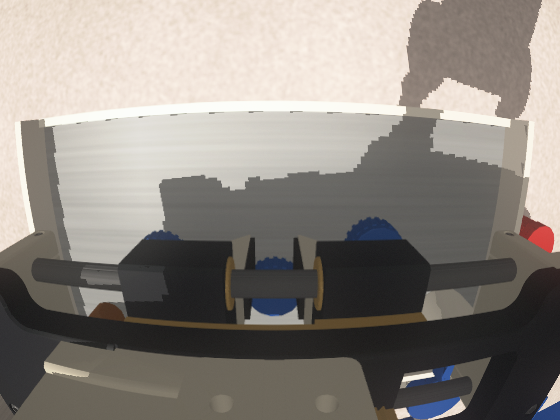

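The cap is cradled between the fingers at crop pixel (357,250), with the caps either side and the vial and jar untouched. I keep pushing.

Emit:
{"fn": "carry_out", "kwargs": {
  "motion": [
    [0.78,-8,0,1,0],
    [0.78,-16,0,1,0],
    [0.78,-24,0,1,0],
    [0.78,-32,0,1,0],
    [0.78,-40,0,1,0],
    [0.78,-44,0,1,0]
  ]
}}

```text
time: 4.22
tool_pos: [557.3, -45.2, 101.8]
tcp_rot: [-3.14, -0.0, 3.044]
contact_force: [-0.1, -0.3, 0.4]
grip_width: 20.3
```

```bash
python3 - <<'E'
from h import *
go((63,0,102))
s=snap('scene','s3.png')
cv2.imwrite('pics/s3c.png',cv2.resize(s['color'][140:280,180:360],None,fx=4,fy=4)[:,:,::-1])
E
```

```text
spin [-0.08 -0.01 -0.04] t 4.225 st [35.   0.6] [557.3 -45.2 101.8] F [-0.1  -0.28  0.37] w 20.3
(63, 0, 102) -> [-28.   -0.6  -0.2] [585. -48. 102.]
```

View pics/s3c.png

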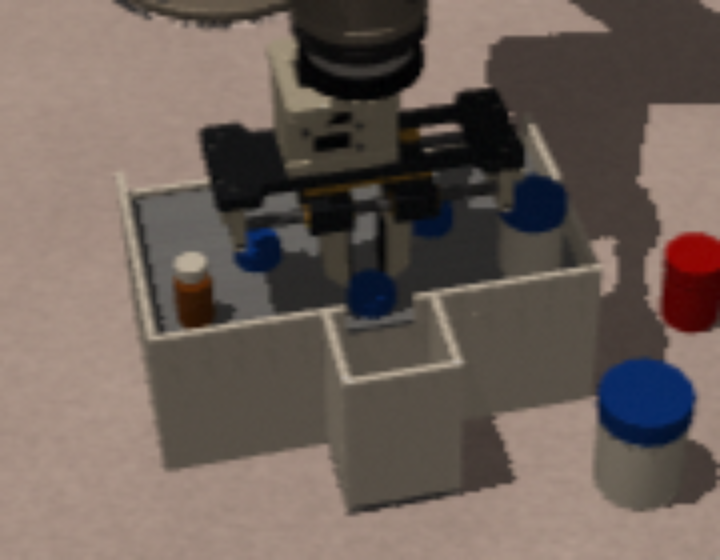

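```bash
python3 - <<'E'
from h import *
c=dict(np.load('pics/s3.npz'));P=cloud(c)
# lowest points of the gripper brackets
for (u0,u1,v0,v1) in [(236,242,192,205),(302,310,182,194),(232,315,160,196)]:
    q=P[v0:v1,u0:u1].reshape(-1,3); L=np.array([loc(ST,x) for x in q]); A=np.c_[L,q[:,2]]
    A=A[A[:,2]>140]; o=A[:,2].argsort(); print(A[o][:10].round(0).tolist())
j=P[183:200,305:322].reshape(-1,3); A=np.array([np.r_[loc(ST,x),x[2]] for x in j]);A=A[(A[:,2]>145)&(A[:,2]<160)]; print('jar',A.mean(0),A.min(0),A.max(0),len(A))
E
```

```text
[[69.0, -88.0, 169.0], [58.0, -89.0, 169.0], [71.0, -84.0, 169.0], [71.0, -86.0, 170.0], [69.0, -81.0, 170.0], [70.0, -84.0, 172.0], [70.0, -86.0, 172.0], [71.0, -88.0, 174.0], [62.0, -89.0, 175.0], [72.0, -84.0, 177.0]]
[[48.0, 85.0, 146.0], [49.0, 88.0, 147.0], [27.0, 101.0, 150.0], [54.0, 91.0, 151.0], [40.0, 98.0, 151.0], [37.0, 99.0, 152.0], [33.0, 97.0, 152.0], [26.0, 102.0, 153.0], [53.0, 92.0, 153.0], [30.0, 98.0, 153.0]]
[[47.0, 86.0, 143.0], [52.0, 87.0, 143.0], [35.0, 7.0, 145.0], [55.0, 91.0, 145.0], [50.0, 87.0, 145.0], [28.0, 9.0, 145.0], [55.0, 89.0, 145.0], [58.0, 96.0, 146.0], [38.0, 10.0, 146.0], [48.0, 85.0, 146.0]]
jar [ 47.67547614 107.99368941 152.24085439] [ 22.05866579  85.38914623 145.42336828] [ 65.61526585 127.25018116 156.71366837] 150
```

The brackets sit at about z 169 and the jar top at about 153, so there is clearance. Now the last stretch.

Emit:
{"fn": "carry_out", "kwargs": {
  "motion": [
    [0.78,-7,-1,0,0],
    [0.78,-14,-1,0,0],
    [0.78,-21,-1,0,0],
    [0.78,-26,-1,0,0],
    [0.78,-28,-1,0,0],
    [0.78,-28,-1,0,0]
  ]
}}

```text
time: 5.03
tool_pos: [585.3, -48.9, 101.8]
tcp_rot: [-3.14, -0.0, 3.044]
contact_force: [-0.3, 0.1, -0.5]
grip_width: 20.2
```

```bash
python3 - <<'E'
from h import *
go((0,0,102),(-13,52,150))
s=snap('scene','s4.png')
cv2.imwrite('pics/s4c.png',cv2.resize(s['color'][140:280,180:360],None,fx=4,fy=4)[:,:,::-1])
E
```

```text
spin [-0.08 -0.   -0.04] t 5.025 st [63.2 -0.4] [585.3 -48.9 101.8] F [-0.34  0.12 -0.5 ] w 20.2
(0, 0, 102) -> [63.2  0.4 -0.2] [522. -42. 102.]
(-13, 52, 150) -> [ 76.2  52.3 -48.3] [515.  11. 150.]
```

View pics/s4c.png

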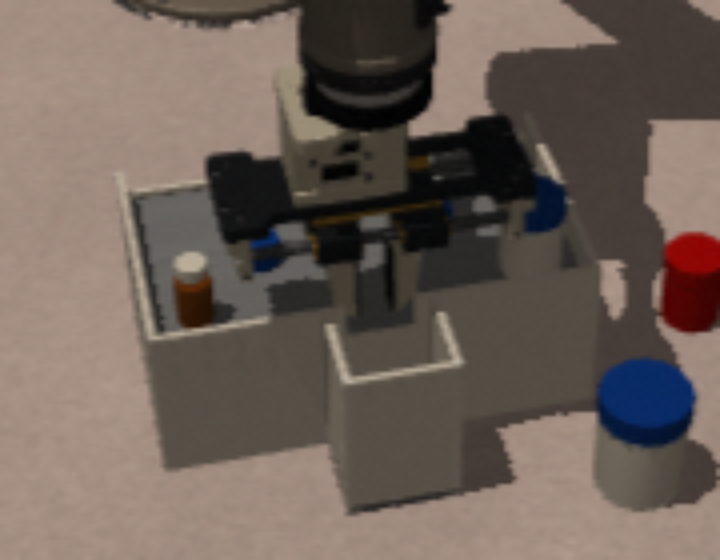

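Cap b is gone from the deck and has dropped into the slot; vial, jar and the other caps are unmoved. I back off, raise, and open over cap a.

Emit:
{"fn": "carry_out", "kwargs": {
  "motion": [
    [0.78,15,0,-10,0],
    [0.78,35,0,-25,0],
    [0.78,60,0,-40,0],
    [0.5,80,20,-50,0],
    [0.4,80,40,-50,0],
    [0.4,76,54,-50,0],
    [0.4,76,54,-50,0],
    [0.4,76,54,-50,0]
  ]
}}

```text
time: 6.08
tool_pos: [514.7, 12.0, 151.6]
tcp_rot: [-3.14, -0.001, 3.044]
contact_force: [0.5, 0.0, -0.5]
grip_width: 54.7
```

```bash
python3 - <<'E'
from h import *
go((-13,54,102))
snap('wrist','w5.png')
t=snap('top','t5.png');P=cloud(t)
for a,x in bluecaps(t,P): print(a,loc(ST,x))
cv2.imwrite('pics/t5c.png',cv2.resize(t['color'][140:275,225:380],None,fx=5,fy=4)[:,:,::-1])
E
```

```text
spin [-0.09 -0.03 -0.04] t 6.075 st [-13.   53.3] [514.7  12.  151.6] F [ 0.55  0.01 -0.46] w 54.7
(-13, 54, 102) -> [ 0.   0.8 49.6] [515.  13. 102.]
333 [146.67517677 147.65659146]
78 [ -4.30367998 -65.20017354]
```

View pics/w5.png

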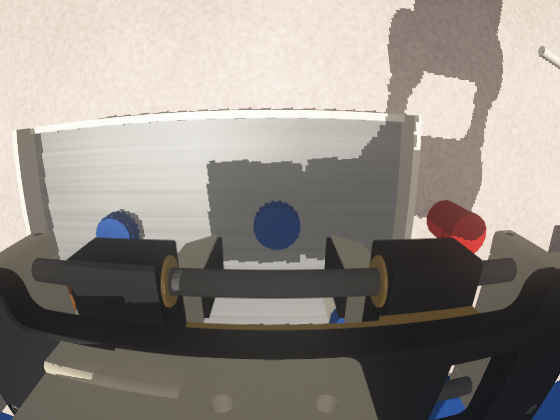

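View pics/t5c.png

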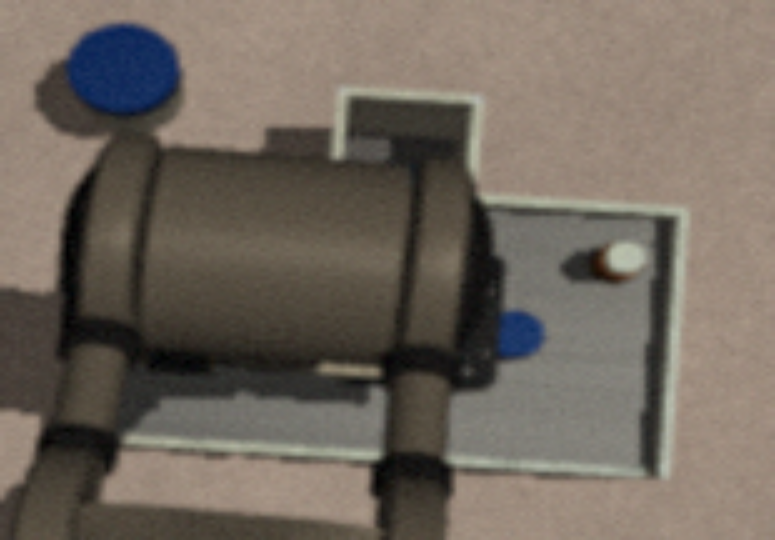

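```bash
python3 - <<'E'
from h import *
c=dict(np.load('pics/w5.npz'));K=c['K'];M=c['camera_from_world']
def ray(u,v):
    x=(u-K[0,2]);y=(v-K[1,2]);r=np.hypot(x,y);th=r/K[0,0]
    d=np.array([x/r*np.sin(th),y/r*np.sin(th),np.cos(th)]);T=np.linalg.inv(M);return T[:3,3],T[:3,:3]@d
for u,v in [(277,226),(119,228)]:
    o,d=ray(u,v);w=o+d*(111-o[2])/d[2];print(w,loc(ST,w))
o,d=ray(277,110);
for uv in [(404,124),(25,130)]:
    o,d=ray(*uv);w=o+d*(117-o[2])/d[2];print('rimcorner',loc(ST,w))
E
```

```text
[514.09696777  15.19422382 111.        ] [-13.9146698   56.46955774]
[506.15119539 -95.09106459 111.        ] [-11.10902468 -54.06599533]
rimcorner [-81.46962443 134.61578709]
rimcorner [ -86.02940694 -126.57253463]
```

Cap a is at (277,226) in the wrist view and comes out at station (-14,56). I straddle it and slide it sideways toward the gate line.

Emit:
{"fn": "carry_out", "kwargs": {
  "motion": [
    [0.42,1,3,15,0],
    [0.45,1,3,35,0],
    [0.5,1,3,50,0],
    [0.55,1,3,50,0],
    [0.55,1,-3,50,0],
    [0.55,1,-9,50,0],
    [0.55,1,-15,50,0],
    [0.55,1,-21,50,0],
    [0.55,1,-27,50,0],
    [0.55,1,-33,50,0]
  ]
}}

```text
time: 7.42
tool_pos: [510.4, -21.4, 101.6]
tcp_rot: [-3.14, -0.001, 3.043]
contact_force: [-0.2, 0.6, 0.1]
grip_width: 41.3
```

```bash
python3 - <<'E'
from h import *
go((-14,2,102))
snap('wrist','w6.png')
s=snap('scene','s6.png')
cv2.imwrite('pics/s6c.png',cv2.resize(s['color'][140:280,180:360],None,fx=4,fy=4)[:,:,::-1])
E
```

```text
spin [-0.09 -0.03 -0.07] t 7.425 st [-14.   19.7] [510.4 -21.4 101.6] F [-0.16  0.62  0.11] w 41.3
(-14, 2, 102) -> [ -0.1 -17.7  -0.4] [509. -39. 102.]
```

View pics/w6.png

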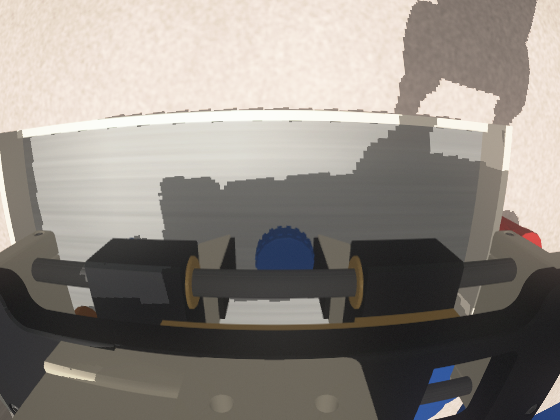

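View pics/s6c.png

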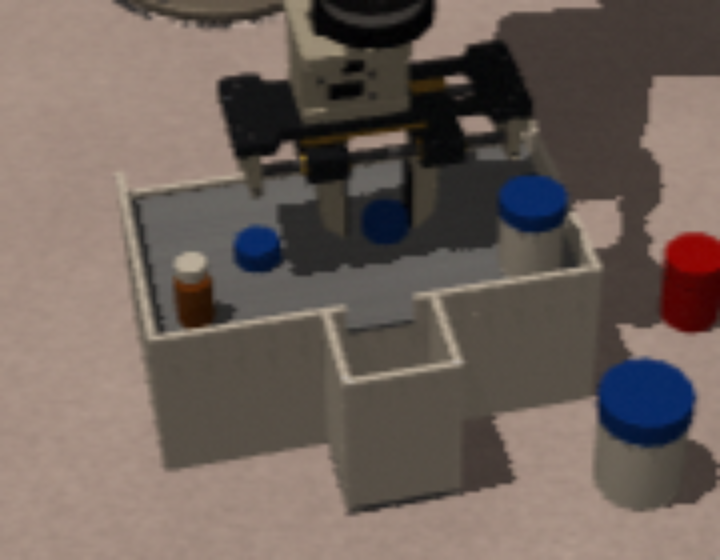

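Cap a rides against the left pad (wrist (285,250)), and everything else stands still. I continue, then back off and cradle it.

Emit:
{"fn": "carry_out", "kwargs": {
  "motion": [
    [0.55,0,-6,0,0],
    [0.55,0,-12,0,0],
    [0.55,0,-18,0,0],
    [0.55,0,-18,0,0],
    [0.55,0,-13,0,0],
    [0.55,10,-13,0,0],
    [0.55,22,-13,0,0],
    [0.65,32,-13,0,0],
    [0.78,32,-13,0,0],
    [0.78,32,-13,0,0]
  ]
}}

```text
time: 8.78
tool_pos: [477.6, -31.5, 101.8]
tcp_rot: [-3.14, 0.0, 3.042]
contact_force: [0.1, 0.4, 0.1]
grip_width: 21.1
```

```bash
python3 - <<'E'
from h import *
go((-5,7,102),(35,0,102))
snap('wrist','w7.png')
s=snap('scene','s7.png')
cv2.imwrite('pics/s7c.png',cv2.resize(s['color'][140:280,180:360],None,fx=4,fy=4)[:,:,::-1])
E
```

```text
spin [-0.1   0.01 -0.11] t 8.775 st [-45.7   6.4] [477.6 -31.5 101.8] F [0.13 0.37 0.14] w 21.1
(-5, 7, 102) -> [-40.7   0.7  -0.2] [518. -35. 102.]
(35, 0, 102) -> [-80.7  -6.2  -0.2] [557. -46. 102.]
```

View pics/w7.png

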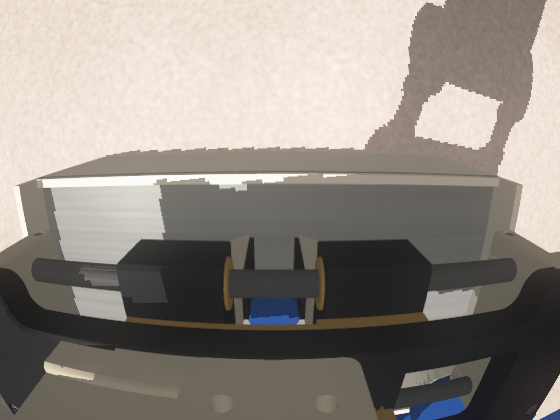

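View pics/s7c.png

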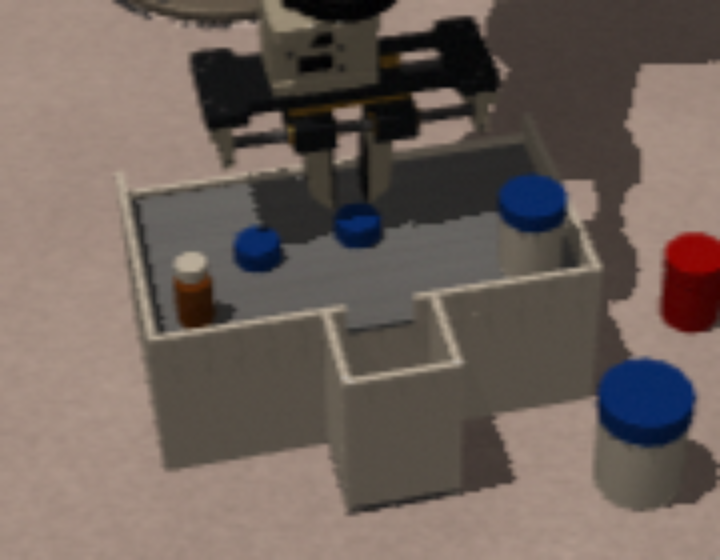

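The cap is centred in the gap (wrist (273,310); scene crop (357,225)). I push it.

Emit:
{"fn": "carry_out", "kwargs": {
  "motion": [
    [0.78,-8,0,0,0],
    [0.78,-16,0,0,0],
    [0.78,-24,0,0,0],
    [0.78,-32,-1,0,0],
    [0.78,-40,-2,0,0],
    [0.78,-48,-4,0,0],
    [0.78,-56,-5,0,0],
    [0.78,-64,-6,0,0],
    [0.78,-72,-7,0,0],
    [0.78,-78,-7,0,0]
  ]
}}

```text
time: 10.12
tool_pos: [555.1, -46.4, 101.6]
tcp_rot: [-3.14, -0.0, 3.042]
contact_force: [-0.4, 0.5, -0.0]
grip_width: 20.2
```

```bash
python3 - <<'E'
from h import *
go((63,0,102))
s=snap('scene','s8.png')
cv2.imwrite('pics/s8c.png',cv2.resize(s['color'][140:280,180:360],None,fx=4,fy=4)[:,:,::-1])
E
```

```text
spin [-0.1  -0.   -0.12] t 10.125 st [32.9 -0.8] [555.1 -46.4 101.6] F [-0.36  0.45 -0.02] w 20.2
(63, 0, 102) -> [-30.1   0.9  -0.4] [585. -48. 102.]
```

View pics/s8c.png

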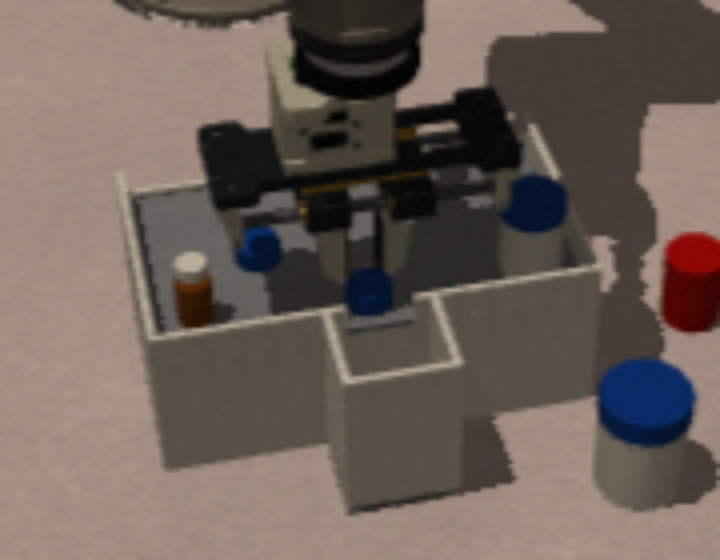

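The cap sits at the gate, at crop (368,290), same as before.

Emit:
{"fn": "carry_out", "kwargs": {
  "motion": [
    [0.78,-7,1,0,0],
    [0.78,-14,1,0,0],
    [0.78,-21,1,0,0],
    [0.78,-27,1,0,0],
    [0.78,-30,1,0,0],
    [0.78,-30,1,0,0]
  ]
}}

```text
time: 10.92
tool_pos: [585.8, -48.4, 101.6]
tcp_rot: [-3.14, 0.001, 3.042]
contact_force: [-1.2, -0.0, -0.0]
grip_width: 20.0
```

```bash
python3 - <<'E'
from h import *
go((0,0,102),(-4,-60,152))
s=snap('scene','s9.png')
cv2.imwrite('pics/s9c.png',cv2.resize(s['color'][140:280,180:360],None,fx=4,fy=4)[:,:,::-1])
E
```

```text
spin [-0.1   0.04 -0.12] t 10.925 st [63.6  0.1] [585.8 -48.4 101.6] F [-1.21 -0.03 -0.03] w 20.0
(0, 0, 102) -> [63.6 -0.2 -0.4] [522. -42. 102.]
(-4, -60, 152) -> [ 67.5 -60.3 -50.3] [ 513. -102.  152.]
```

View pics/s9c.png

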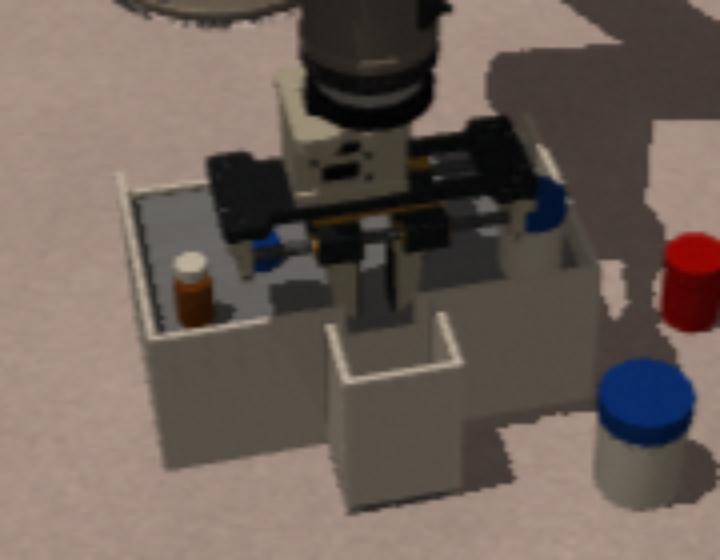

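Cap a has dropped as well. Next, cap c.

Emit:
{"fn": "carry_out", "kwargs": {
  "motion": [
    [0.78,15,0,-10,0],
    [0.78,35,0,-25,0],
    [0.78,60,0,-40,0],
    [0.5,70,-20,-50,0],
    [0.4,68,-40,-50,0],
    [0.4,68,-62,-50,0],
    [0.4,68,-62,-50,0],
    [0.4,68,-62,-50,0]
  ]
}}

```text
time: 11.98
tool_pos: [511.2, -102.7, 152.0]
tcp_rot: [-3.14, 0.001, 3.042]
contact_force: [0.4, -0.2, 0.5]
grip_width: 54.8
```

```bash
python3 - <<'E'
from h import *
go((-5,-62,102))
snap('wrist','w10.png')
t=snap('top','t10.png')
cv2.imwrite('pics/t10c.png',cv2.resize(t['color'][140:275,225:380],None,fx=5,fy=4)[:,:,::-1])
E
```

```text
spin [-0.08  0.03 -0.13] t 11.975 st [ -5.3 -61.1] [ 511.2 -102.7  152. ] F [ 0.37 -0.21  0.53] w 54.8
(-5, -62, 102) -> [-0.3 -0.8 50.1] [ 511. -104.  102.]
```

View pics/w10.png

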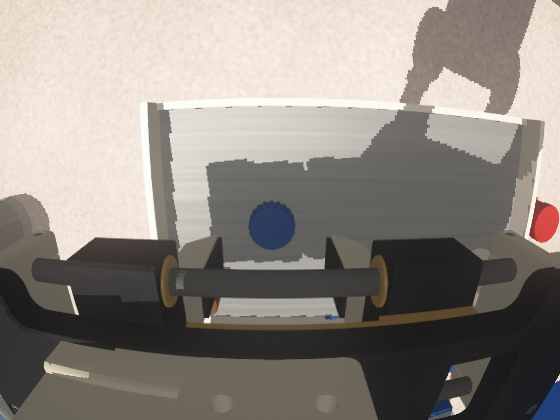

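View pics/t10c.png

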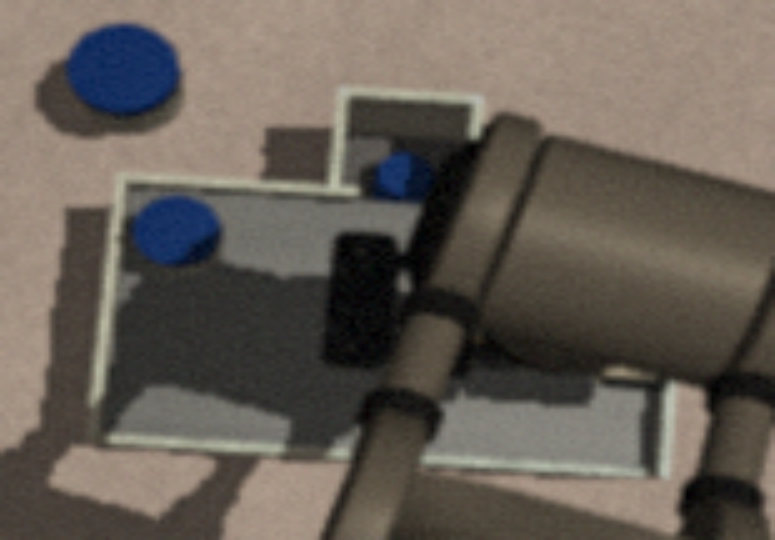

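The top view shows a cap lying in the slot at crop (403,177), and the jar is unmoved. In the wrist view cap c is centred at (272,226). I straddle it and slide left.

Emit:
{"fn": "carry_out", "kwargs": {
  "motion": [
    [0.42,0,-1,15,0],
    [0.45,0,-1,35,0],
    [0.5,0,-1,50,0],
    [0.55,0,-1,50,0],
    [0.55,0,6,50,0],
    [0.55,0,13,50,0],
    [0.55,0,20,50,0],
    [0.55,0,27,50,0],
    [0.55,0,34,50,0],
    [0.55,0,41,50,0]
  ]
}}

```text
time: 13.32
tool_pos: [515.7, -61.2, 101.9]
tcp_rot: [-3.14, 0.001, 3.043]
contact_force: [0.2, -0.4, 0.5]
grip_width: 41.2
```

```bash
python3 - <<'E'
from h import *
go((-5,5,102),(-5,0,102),(-40,0,102))
snap('wrist','w11.png')
E
```

```text
spin [-0.09  0.03 -0.07] t 13.325 st [ -4.9 -19.5] [515.7 -61.2 101.9] F [ 0.17 -0.4   0.48] w 41.2
(-5, 5, 102) -> [ 0.1 24.5 -0.2] [518. -37. 102.]
(-5, 0, 102) -> [ 0.1 19.5 -0.2] [517. -42. 102.]
(-40, 0, 102) -> [35.1 19.4 -0.2] [483. -38. 102.]
```

View pics/w11.png

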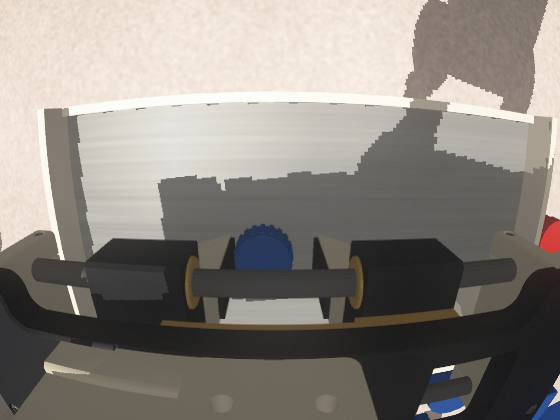

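Cap c rides against the right pad at (264,250). I finish the slide, back off, and close the gap.

Emit:
{"fn": "carry_out", "kwargs": {
  "motion": [
    [0.55,0,7,0,0],
    [0.55,0,14,0,0],
    [0.55,0,21,0,0],
    [0.55,0,25,0,0],
    [0.55,0,20,0,0],
    [0.55,10,20,0,0],
    [0.55,22,20,0,0],
    [0.65,36,20,0,0],
    [0.78,36,20,0,0],
    [0.78,36,20,0,0]
  ]
}}

```text
time: 14.62
tool_pos: [482.0, -37.3, 102.0]
tcp_rot: [-3.14, 0.001, 3.043]
contact_force: [0.0, -0.6, -0.2]
grip_width: 21.0
```

```bash
python3 - <<'E'
from h import *
go((35,0,102))
snap('wrist','w12.png')
s=snap('scene','s12.png')
cv2.imwrite('pics/s12c.png',cv2.resize(s['color'][140:280,180:360],None,fx=4,fy=4)[:,:,::-1])
E
```

```text
spin [-0.07  0.07 -0.07] t 14.625 st [-40.7   1.2] [482.  -37.3 102. ] F [ 0.02 -0.57 -0.22] w 21.0
(35, 0, 102) -> [-75.7  -1.1   0.1] [557. -46. 102.]
```

View pics/s12c.png

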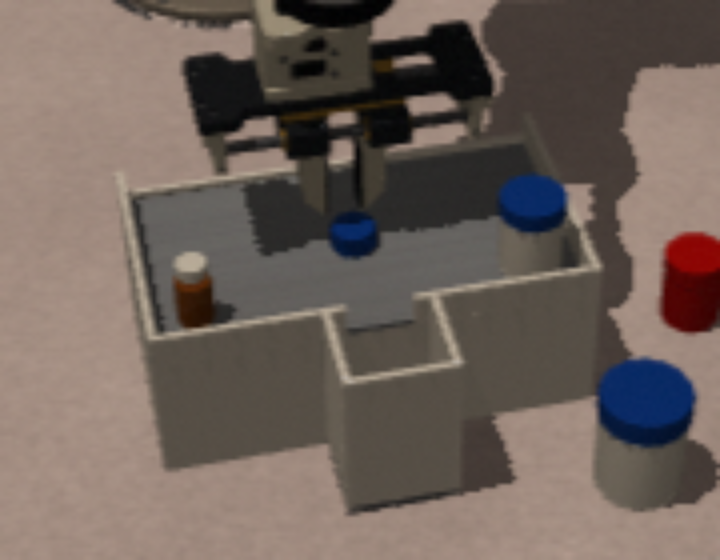

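View pics/w12.png

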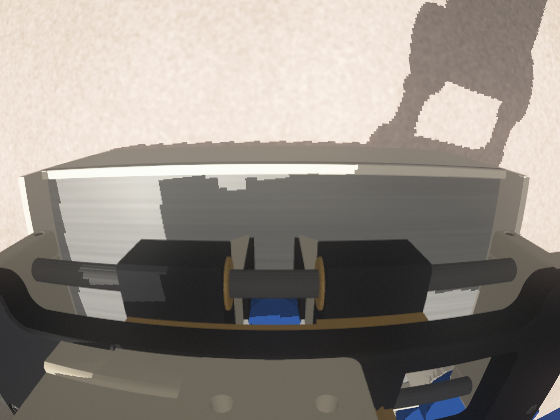

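Cap c is centred in front of the gap (crop (353,233)).

Emit:
{"fn": "carry_out", "kwargs": {
  "motion": [
    [0.78,-8,-1,0,0],
    [0.78,-16,-1,0,0],
    [0.78,-24,-1,0,0],
    [0.78,-32,-1,0,0],
    [0.78,-40,-1,0,0],
    [0.78,-48,-1,0,0],
    [0.78,-56,-1,0,0],
    [0.78,-64,-1,0,0],
    [0.78,-70,-1,0,0],
    [0.78,-73,-1,0,0]
  ]
}}

```text
time: 15.98
tool_pos: [555.0, -45.4, 101.9]
tcp_rot: [-3.14, 0.001, 3.043]
contact_force: [-1.1, 0.5, 0.1]
grip_width: 20.3
```

```bash
python3 - <<'E'
from h import *
go((64,0,102))
s=snap('scene','s13.png')
cv2.imwrite('pics/s13c.png',cv2.resize(s['color'][140:280,180:360],None,fx=4,fy=4)[:,:,::-1])
E
```

```text
spin [-0.07  0.05 -0.06] t 15.975 st [32.7  0.1] [555.  -45.4 101.9] F [-1.13  0.5   0.1 ] w 20.3
(64, 0, 102) -> [-31.3  -0.1  -0.1] [586. -49. 102.]
```

View pics/s13c.png

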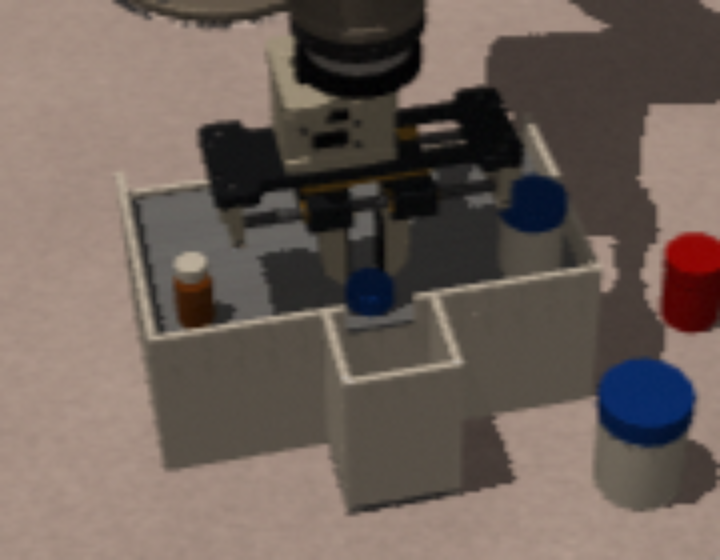

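Cap c is at crop (370,290), in line with the gate.

Emit:
{"fn": "carry_out", "kwargs": {
  "motion": [
    [0.78,-7,0,0,0],
    [0.78,-14,0,0,0],
    [0.78,-21,0,0,0],
    [0.78,-28,0,0,0],
    [0.78,-31,0,0,0],
    [0.78,-31,0,0,0],
    [0.78,-15,0,-10,0],
    [0.78,5,0,-30,0],
    [0.78,40,0,-60,0],
    [0.78,100,0,-100,0]
  ]
}}

```text
time: 17.27
tool_pos: [462.6, -36.3, 196.9]
tcp_rot: [-3.14, 0.001, 3.043]
contact_force: [0.1, -0.7, 0.8]
grip_width: 20.4
```

Emit:
{"fn": "carry_out", "kwargs": {
  "motion": [
    [0.78,30,50,-20,0],
    [0.78,30,110,-20,0],
    [0.78,30,170,-20,0],
    [0.78,30,230,-20,0],
    [0.78,30,280,-20,0],
    [0.78,30,280,-20,0],
    [0.78,30,280,-20,0]
  ]
}}

```text
time: 18.15
tool_pos: [459.8, 244.9, 216.3]
tcp_rot: [-3.14, 0.0, 3.044]
contact_force: [1.1, -0.6, 1.1]
grip_width: 20.4
```

```bash
python3 - <<'E'
from h import *
go((64,0,102))
t=snap('top','t14.png');s=snap('scene','s14.png')
cv2.imwrite('pics/t14c.png',cv2.resize(t['color'][140:275,225:380],None,fx=5,fy=4)[:,:,::-1])
a=dict(np.load('pics/top0.npz'))
for n,(u,v) in dict(jar=(260,198),vial=(349,205)).items():
    T=a['color'][v-9:v+9,u-9:u+9]; r=cv2.matchTemplate(t['color'][v-20:v+20,u-20:u+20],T,cv2.TM_CCOEFF_NORMED); print(n,np.unravel_index(r.argmax(),r.shape),r.max(),'(11,11)=unmoved')
h=cv2.cvtColor(t['color'],cv2.COLOR_RGB2HSV);b=(h[...,0]>95)&(h[...,0]<135)&(h[...,1]>120)
n,l,stt,ce=cv2.connectedComponentsWithStats(b[155:262,240:368].astype(np.uint8))
P=cloud(t)
for i in range(1,n):
    if stt[i,4]>10:print(ce[i]+[240,155],stt[i,4],np.median(P[155:262,240:368][l==i],0))
E
```

```text
spin [-0.12  0.02 -0.03] t 18.15 st [-90.2 279.8] [459.8 244.9 216.3] F [ 1.13 -0.64  1.13] w 20.4
(64, 0, 102) -> [-154.3 -279.5  114.9] [586. -49. 102.]
jar (np.int64(11), np.int64(11)) 0.96387714 (11,11)=unmoved
vial (np.int64(11), np.int64(11)) 0.99476755 (11,11)=unmoved
[249.48117155 160.58577406] 239 [684.77962607  93.64843842  80.82039108]
[304.80869565 184.09565217] 115 [622.95322024 -53.96939178  54.01559438]
[259.79237288 197.47033898] 236 [574.69967746  62.00937346 153.04832542]
```

View pics/t14c.png

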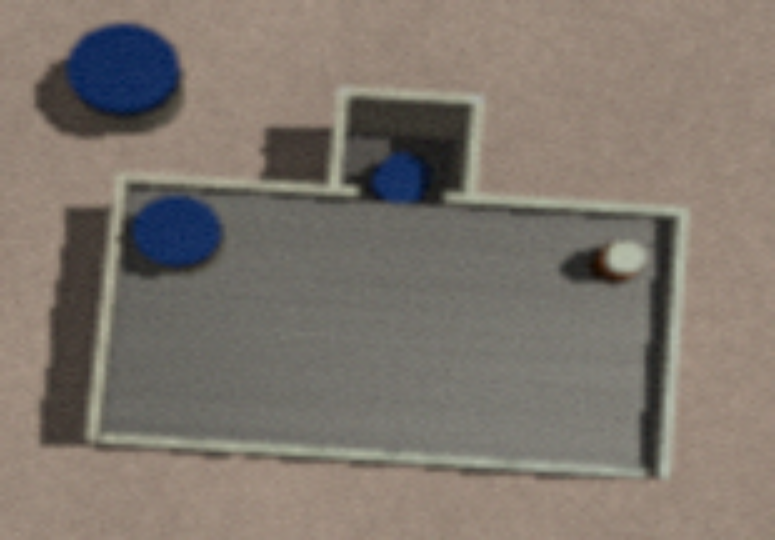

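View pics/s14.png

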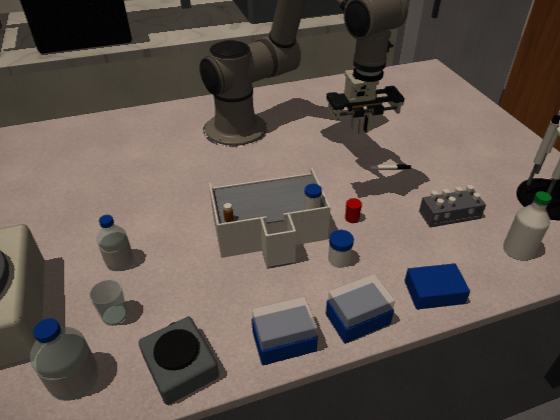

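The deck is clear. The caps are stacked in the slot with their top at z 54, which matches 6 + 3×16 mm. Vial and jar are unmoved.

```bash
python3 -c "
from plant import bot
print(bot.close_job())"
```

```text
the job is handed in; nothing more can be done
None
```

All three caps are in the slot, and I handed the job in at about 18 s of the 53 s allowed. I pushed them with the fingertips one at a time: middle, then left, then right. The two outer caps were first slid sideways to the gate line. I saw the deck clear of each cap before starting the next, and nothing was picked up.

**Last checks:**
- **Caps:** the deck is empty of caps. The top view shows only the uppermost cap in the slot, at z about 54 mm, which matches three stacked caps on the slot floor (6 + 3 × 16 mm).
- **Vial and jar:** both matched their starting positions in the top picture to the pixel.
- **Rest of the bench:** it looked unchanged in the last scene picture, judged by eye only.
- **Forces:** contact force readings at the end of each move stayed under about 2 N.
- **Gripper:** it was clear of everything at hand-in.

No check failed. One early rough reading of the cap positions, from the scene camera, differed by up to about 15 mm from the top camera. I went with the top camera, and the wrist pictures later agreed with it.

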